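# Aim the bench lamp at the bobbin case

### The arm

A 6-joint arm with a two-finger parallel gripper is mounted at the origin on the work surface. World frame = base frame: x ahead of the robot, y to its left, z up, the work surface at z = 0. Lengths are in m, angles in rad, forces in N, time in s.
With the tool pointing down it reaches from about 0.375 to 0.9 m from the base axis. Payload 3.1 kg.
Tool frame: the origin (TCP) lies midway between the tips of the shut fingers; the grasp point (between the pads) lies manip.hold_point_z behind it (manip.hold_point_z is the distance from the TCP to the grasp point, in m); z points along the fingers, y is the direction in which the jaws open and shut (so a half turn about z gives the same grasp; the last joint's range is limited). The gripper opens to 85 mm and grips with 20 to 120 N. Pads are 22 mm wide; open, the fingers measure 114 mm over their backs; the gripper's body (76 mm by 85 mm) begins 54 mm behind the grasp point. The pads swing forward as they close: fully open they stand 13 mm farther back than shut.
Start: joints at [1.075, 0.527, 1.433, -0, 1.181, -0.178], TCP at [0.195, 0.594, 0.231] pointing down, gripper open.
Joint ranges: [-3.08, 3.08], [-0.75, 2.2], [0.22, 2.44], [-1.43, 4.57], [0, 2.65], [-2.85, 2.85]. Speed limits (rad/s): [2.79, 2.79, 3.14, 3.14, 3.14, 3.14].

### API

Orientations are given as a unit quaternion [x, y, z, w].
In Python, from station import manip, snapshot, workorder, models gives the robot as it stands.
- The arm moves only by the tool jog_arm, never from a script. Its argument "commands" is a list of rows, each a list of 5 numbers: the opening in per cent of the stroke, from 0 (shut) to 100 (fully open), then the shift along the world's x, y, z in cm, then the turn about the world's z in rad. A call has 1 to 8 rows; each row shifts and turns the pose as measured when the row begins; what a row does not reach is not made up. A row lasts 1/12 s, in which the tool goes at most 41.7 mm and 7.16 degrees, less where a joint would pass 70% of its speed; a pose out of reach is approached as far as the arm can. A call with a gripper value outside its range is refused whole. The fingers move at their own pace and stop on an object; "squeeze" is the grip in N (left out, the last holds). Time passes only in rows, so rows that do not move let the fingers close. It gives the time, the measured TCP pose, the force and the opening at its end, in the units of the state.
- manip.sense(): the state, without advancing time (a new reading comes with each control period).
- snapshot(name): name is "scene" or "top" or "wrist"; returns a dict with "image" (384x512x3 uint8, red, green, blue), "intrinsics" (3x3 intrinsics, pixels), "extrinsics" (4x4, takes a point from camera to world coordinates); the wrist camera has in their place "hand_eye" (4x4, takes a point from camera to tool coordinates, whose origin is the TCP and whose axes are the flange's). Camera axes: x right, y down, z forward; pixel columns grow to the right and rows downward; lengths in m; the calibration is good to about 2 mm. A picture is of the moment at which its call begins: read the wrist's pose just before it. There is no depth.
- workorder.sign_off(): hands the job in, once; it reports no verdict.
Trained networks look in a picture, given as the dict that the camera call returned (one of the last four; its "shot" number tells which), for a name from the list of things; names that differ only in an ending like _2 or _b are one class to them, and where a whole thing is asked for, a point or a joint stands for the part that bears it (a point fixed in the world has none). Each returns a list of dicts, best first, with "score" (0 to 1); they miss things now and then, are a little off and sometimes report something else, mostly with a low value. They report only what shows in the picture. A call takes as long as a camera call. They do not tell look-alikes from the thing itself.
- models.find_in(picture, name): "centre" ([x, y, z] in m, in world coordinates, good to about 4 mm: the middle of the surface that is visible of it).
- models.pinpoint(picture, name): "centre" ([x, y, z] in m, in world coordinates, good to about 4 mm: a listed point, or the origin of a listed thing).
The state is a dict: "t": time; "q": joint angles; "qd": joint speeds; "tau": joint torques, N m; "tcp_pos": TCP position; "tool_rot": TCP orientation; "force": force on the tool from outside, world axes, zero at the start; "ft_torque": the same for the moment, N m; "finger_gap": opening from 0.0 (shut) to 1.0 (fully open).
Only numpy, scipy, OpenCV 4.12 (cv2) and the standard library are available. Lean on these libraries where they do the work, as an engineer would, in place of code of your own. Each camera call takes 0.05 s, during which the arm holds its last target. There are 200 camera calls.

### The job

Aim the bench lamp at the middle of the round bobbin case standing on one of the two wooden blocks, ready for repair. First swing the lamp round (it has an upright grip at its side) until it faces the bobbin case, leaving the shade about level, and let go; then tip the shade (it has a bar behind it) until its open mouth points straight at the bobbin case, and let go. Leave the other things on the bench where they are.

Things in the scene. Friction and masses are not known exactly. Their poses are not given: they have to be found in the camera images.
- lamp: Bench lamp: fixed grey foot, 124 mm across, origin at the centre of its underside on the bench; the upright swivel axis goes through it. The yoke and shade it carries are below 290 mm high.
- lamp_turn (a joint): Swivel of the lamp's yoke about the upright axis through the foot, rad. 0: the shade faces world +x; positive is counter-clockwise from above (pi/2: faces +y, -pi/2: faces -y). Range -2.6 to 2.6. Stiff: it stays where left (about 3 N at the side grip).
- lamp_tilt (a joint): Tilt of the shade in the yoke about a level axis 200 mm above the bench, rad. 0: the shade's mouth looks level; positive: the mouth looks down by that angle and the bar behind rises. Range -0.5 to 1.3. Stiff: it stays where left (about 3 N at the bar).
- lamp_pivot (a point): Point of the yoke where the tilt axis crosses the swivel axis, 200 mm above the bench. Its axes turn with the yoke: x is the way the lamp faces, y along the tilt axis to the lamp's left, z up.
- turn_grip (a point): Gripping point of the upright side grip for swinging the lamp: a round black upright rod, 14 mm in diameter, 95 mm to the lamp's left (+y of lamp_pivot) of the swivel axis. The rod stands from 158 to 228 mm above the bench and is free above; this point is at 210 mm. Axes as lamp_pivot. It is carried by a steel arm 125 mm above the bench.
- tilt_bar (a point): Middle of the round black crossbar behind the shade, for tipping it: 12 mm in diameter, 94 mm long, parallel to the tilt axis and 100 mm behind it; two 8 mm rods 94 mm apart join its ends to the tilt axis, with 69 mm clear between the bar and the back of the lamp's neck. Axes as lamp_mouth.
- lamp_mouth (a point): Centre of the shade's open mouth (92 mm across), 105 mm in front of the tilt axis. x points out of the mouth along the beam, y is along the tilt axis. The grey shade is a cone.
- bobbin_case (a point): Middle of the bobbin case, the round steel drum 44 mm in diameter and 28 mm high on a 50 mm flange, fixed upright in the middle of a wooden block 90 x 80 x 30 mm; this point is 48 mm above the bench. It is what the lamp must point at. It may be on the left or the right of the lamp.
- bracket_block: The other wooden block, 90 x 80 x 30 mm, with a small steel angle bracket (not round) on it: not the target. Fixed; origin under its centre, whole 65 mm high.
- thread_cone: Off-white cone of thread, 56 mm across the foot, 95 mm high, standing. Bystander. Origin under its centre.
- oil_bottle: Clear small oil bottle, 40 mm in diameter, 100 mm high, standing. Bystander. Origin under its centre.
- screwdriver: Screwdriver lying on the bench, bystander.
- screw_tray: Small open steel tray, 100 x 80 x 25 mm, bystander. Origin under its centre.
Mind the look-alikes: they are no part of the job. What is shaped like the part that bears bobbin_case but orange is not meant.

How it is judged:
On the way:
1. the lamp swung round to face the bobbin case (its facing line passes within 40 mm of it, seen from above), the shade still about level (tilt below 0.3 rad), and the lamp let go (y of bobbin_case in the frame of lamp_pivot between -0.04 and 0.04 m and x of bobbin_case in the frame of lamp_pivot above 0.05 m and value of joint lamp_tilt below 0.3 rad and contact force between lamp and the fingers below 0.2 N), for 0.2 s.
At the end, for the whole second after the job is handed in: The line straight out of the lamp's mouth passes within 30 mm of the middle of the bobbin case, both sideways and up-and-down, with the mouth towards it, and the lamp is still and let go. The bystanders are where they were (y of bobbin_case in the frame of lamp_mouth between -0.03 and 0.03 m and z of bobbin_case in the frame of lamp_mouth between -0.03 and 0.03 m and x of bobbin_case in the frame of lamp_mouth above 0.02 m and velocity of joint lamp_turn between -0.05 and 0.05 rad/s and velocity of joint lamp_tilt between -0.05 and 0.05 rad/s); the robot touches nothing.
It fails at once if the thread cone moved more than 30 mm (distance of thread_cone from where it was at the start of the episode above 0.03 m).
It fails at once if the oil bottle moved more than 30 mm (distance of oil_bottle from where it was at the start of the episode above 0.03 m).
It fails at once if the screwdriver moved more than 30 mm (distance of screwdriver from where it was at the start of the episode above 0.03 m).
It fails at once if the screw tray moved more than 30 mm (distance of screw_tray from where it was at the start of the episode above 0.03 m).
It also fails if it takes over 45 s, if anything falls off the work surface, if the arm or the gripper's body presses on something with over 40 N, if the wrist force passes 120 N, or if a joint passes its speed limit or range.

## Working session

There is one attempt and no reset: what is moved stays moved. The work goes in short steps, Python scripts to look and compute and a tool call to move; the robot and the scene stay as the last step left them, time stands still between calls to the robot, and variables do not carry over. Pictures are saved under pics/ and viewed, about 8 in all and at most 12, crops included, and the job is handed in when it is done.

Besides the shell and the picture viewer there is one more tool, called after "Request:" in YAML: its name, and indented under it one key for each argument. jog_arm: Moves the arm, as the interface text tells. Its arguments: {"type":"object","properties":{"commands":{"type":"array","items":{"type":"array","items":{"type":"number"}}},"squeeze":{"type":"number"}},"required":["commands"]}

```bash
mkdir -p pics
cat > h.py <<'E'
from station import manip, snapshot, workorder, models
import numpy as np, cv2
def save(p,n): cv2.imwrite(f'pics/{n}.png', p['image'][:,:,::-1])
def proj(p,X):
    E=np.linalg.inv(p['extrinsics']); c=E[:3,:3]@np.array(X)+E[:3,3]; u=np.array(p['intrinsics'])@c; return (u[:2]/u[2]).round(0)
def ray(p,u,v,z):
    E=np.array(p['extrinsics']); d=E[:3,:3]@np.linalg.inv(p['intrinsics'])@[u,v,1]; o=E[:3,3]; return o+d*(z-o[2])/d[2]
E
python3 - <<'E'
from h import *
s=manip.sense(); print(s['t'],s['tcp_pos'],s['tool_rot'],manip.hold_point_z)
ims=[]
for c in('scene','top'):
    p=snapshot(c); ims.append(p['image']); save(p,c)
    print(c,np.array(p['extrinsics'])[:3,3])
    for n in ['lamp','lamp_pivot','turn_grip','tilt_bar','lamp_mouth','bobbin_case','bracket_block','thread_cone','oil_bottle','screwdriver','screw_tray']:
        for r in models.pinpoint(p,n)[:3]: print(n,np.round(r['centre'],3),round(r['score'],2),proj(p,r['centre']))
E
```

```text
0.0 [0.19491716 0.5930705  0.23031092] [ 1.58240853e-01  9.87399916e-01 -1.04812511e-03 -3.73561931e-04] 0.0187
scene [ 1.43342735 -0.3676326   0.82783841]
lamp [ 0.569 -0.006  0.003] 0.91 [253. 224.]
lamp_pivot [ 0.57  -0.004  0.202] 0.65 [254. 173.]
turn_grip [0.524 0.083 0.212] 0.72 [274. 157.]
tilt_bar [ 0.477 -0.045  0.204] 0.75 [229. 160.]
tilt_bar [ 0.725  0.099 -0.003] 0.35 [305. 248.]
lamp_mouth [0.661 0.046 0.192] 0.79 [283. 189.]
bobbin_case [ 0.39  -0.098  0.048] 0.89 [208. 190.]
bobbin_case [ 0.517 -0.21   0.051] 0.71 [186. 220.]
bobbin_case [0.664 0.044 0.191] 0.64 [283. 190.]
bracket_block [0.528 0.206 0.001] 0.84 [305. 202.]
thread_cone [ 0.721  0.096 -0.002] 0.61 [304. 248.]
thread_cone [ 0.57  -0.004  0.2  ] 0.4 [254. 174.]
oil_bottle [ 0.718 -0.089 -0.002] 0.67 [247. 265.]
screwdriver [ 0.479  0.43  -0.001] 0.54 [351. 180.]
screw_tray [ 0.436 -0.399 -0.002] 0.74 [123. 233.]
top [ 0.34927299 -0.01258266  1.19977307]
lamp [ 0.57   0.    -0.002] 0.9 [254. 196.]
lamp_pivot [ 0.57  -0.001  0.2  ] 0.57 [253. 181.]
turn_grip [0.526 0.085 0.209] 0.6 [219. 197.]
turn_grip [ 0.436 -0.406  0.001] 0.59 [391. 242.]
tilt_bar [ 0.48  -0.05   0.205] 0.85 [273. 217.]
tilt_bar [0.53  0.21  0.002] 0.44 [183. 208.]
lamp_mouth [0.663 0.046 0.193] 0.95 [236. 146.]
bobbin_case [ 0.391 -0.094  0.05 ] 0.9 [286. 256.]
bobbin_case [ 0.512 -0.208  0.049] 0.61 [326. 213.]
bobbin_case [0.572 0.001 0.199] 0.54 [253. 181.]
bracket_block [0.527 0.207 0.001] 0.59 [184. 209.]
bracket_block [ 0.477 -0.049  0.204] 0.44 [272. 218.]
thread_cone [0.727 0.101 0.005] 0.51 [222. 145.]
oil_bottle [ 0.724 -0.095  0.005] 0.55 [286. 146.]
screwdriver [ 0.479  0.431 -0.001] 0.92 [109. 223.]
screw_tray [ 0.437 -0.404  0.001] 0.73 [391. 242.]
```

```bash
python3 -c "
import cv2
for n in('scene','top'): cv2.imwrite(f'pics/{n}_b.png',cv2.resize(cv2.imread(f'pics/{n}.png'),(800,600),interpolation=cv2.INTER_CUBIC))"
```

```text
(no output)
```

View pics/scene_b.png

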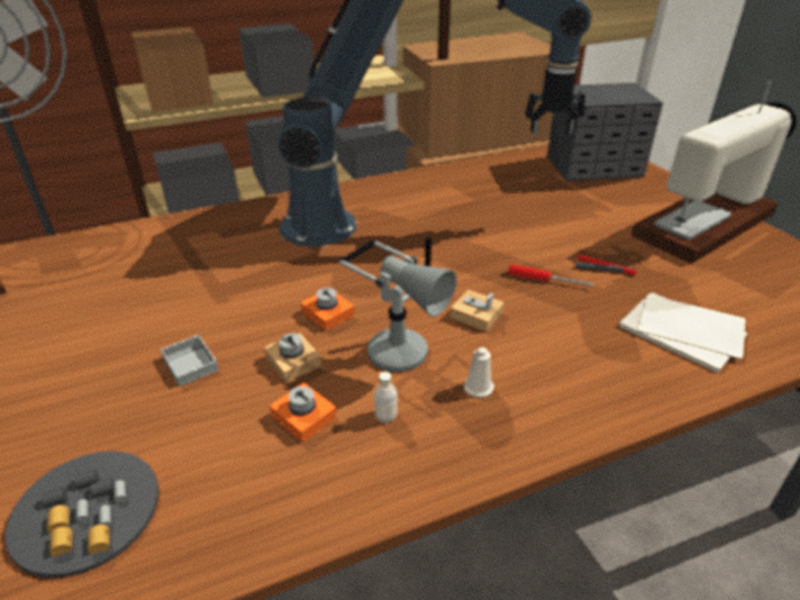

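View pics/top_b.png

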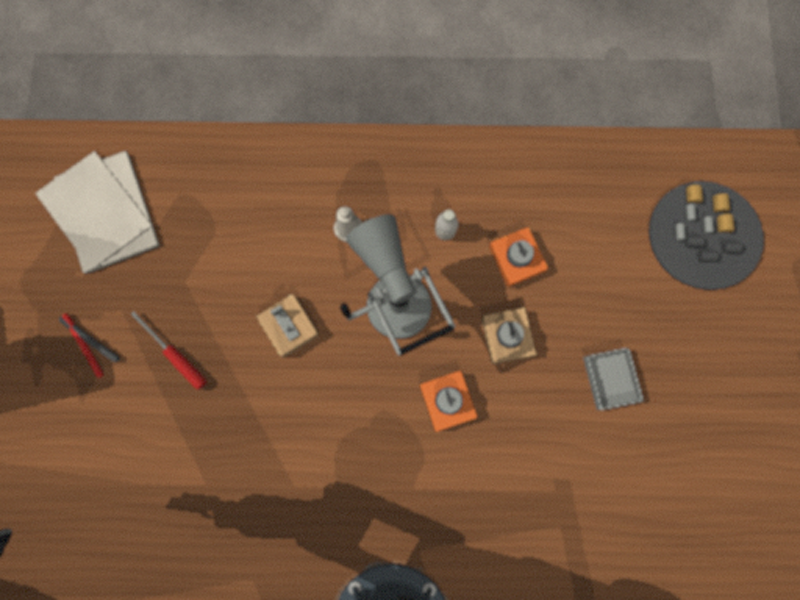

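Candidates for the bobbin case, as pixels in the enlarged top view:
- Orange block at (448,402).
- Orange block at (520,253).
- Wooden block at (510,335), about (0.514, -0.209).
- The bracket block at (288,325) is wooden, but what it carries isn't round.

The target is the wooden block at (510,335). I'll check it in one crop and start the approach to the grip.

Run:
```python
from h import *
a=cv2.imread('pics/scene.png')[170:290,150:330]; b=cv2.imread('pics/top.png')[140:290,150:375]
cv2.imwrite('pics/crop.png',np.hstack([cv2.resize(b,(400,267),interpolation=3),cv2.resize(a,(400,267),interpolation=3)]))
```

```text
(no output)
```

View pics/crop.png

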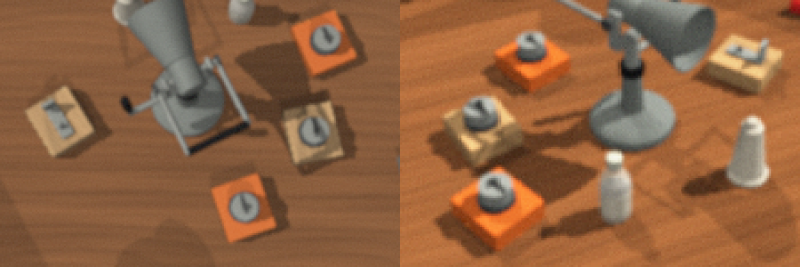

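Request:
jog_arm:
  commands:
    - [100, 1, -1, 2, -0.1]
    - [100, 2.1, -3.2, 1.5, -0.1]
    - [100, 2.1, -3.2, 1.5, -0.1]
    - [100, 2.1, -3.3, 1, -0.1]
    - [100, 2.1, -3.3, 1, -0.1]
    - [100, 2.1, -3.3, 0.5, -0.1]
    - [100, 2.1, -3.3, 0, -0.1]
    - [100, 2.1, -3.3, 0, 0]
  squeeze: 25

```text
t: 1.87
tcp_pos: [0.3527, 0.3514, 0.3088]
tool_rot: [0.496, 0.868, 0.004, -0.0]
force: [0.1, -0.6, -0.1]
finger_gap: 0.998
```

The crop shows a round drum on the plain wooden block, at (313,130) in its left half. The other two drums are on orange blocks, so this is the target.

Request:
jog_arm:
  commands:
    - [100, 2.1, -3.3, 0, -0.05]
    - [100, 2.1, -3.3, 0, 0]
    - [100, 2.1, -3.3, 0, 0]
    - [100, 2.1, -3.3, 0, 0]
    - [100, 2.1, -3.3, 0, 0]
    - [100, 2.1, -3.3, 0, 0]
    - [100, 2.1, -3.3, 0, 0]
    - [100, 1.5, -2.2, 0, 0]

```text
t: 2.53
tcp_pos: [0.5215, 0.0827, 0.3121]
tool_rot: [0.52, 0.854, 0.006, 0.003]
force: [-0.4, 0.4, -1.1]
finger_gap: 0.999
```

Run:
```python
from h import *
from scipy.spatial.transform import Rotation as R
s=manip.sense(); p=snapshot('wrist'); save(p,'w1')
H=np.array(p['hand_eye']);T=np.eye(4);T[:3,:3]=R.from_quat(s['tool_rot']).as_matrix();T[:3,3]=s['tcp_pos'];p2=dict(p,extrinsics=T@H)
print(s['t'],s['tcp_pos'],s['q'])
for n in ['turn_grip','tilt_bar','lamp_pivot','bobbin_case']:
    for r in models.pinpoint(p,n)[:2]: print(n,np.round(r['centre'],3),round(r['score'],2),proj(p2,r['centre']))
```

```text
2.5333 [0.52151417 0.08266023 0.3120652 ] [-0.05940247  0.29956692  1.57864286  0.0087858   1.25209097 -0.53950217]
turn_grip [0.525 0.082 0.211] 0.96 [253. 196.]
tilt_bar [ 0.481 -0.05   0.205] 0.88 [152. 289.]
tilt_bar [ 0.568 -0.004 -0.004] 0.5 [249. 216.]
lamp_pivot [ 0.564 -0.     0.201] 0.97 [249. 281.]
bobbin_case [ 0.392 -0.099  0.049] 0.67 [117. 231.]
bobbin_case [ 0.507 -0.214  0.046] 0.56 [159. 316.]
```

View pics/w1.png

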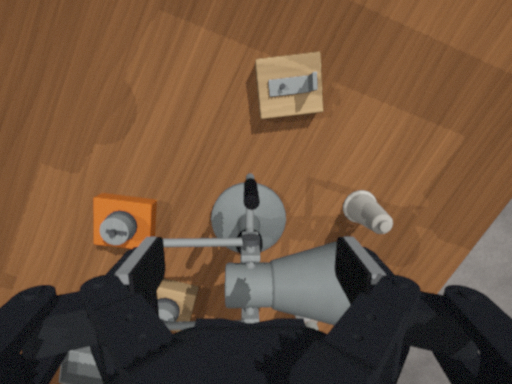

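The wrist view shows the grip rod top at (251,195), about midway between the fingers, with the jaws along the lamp's facing direction. I'll descend and close.

Request:
jog_arm:
  commands:
    - [70, 0.3, 0, -3, 0]
    - [60, 0, 0, -3, 0]
    - [60, 0, 0, -3, 0]
    - [60, 0, 0, -2, 0]
    - [60, 0, 0, -1, 0]

```text
t: 3.2
tcp_pos: [0.5207, 0.0939, 0.1932]
tool_rot: [0.514, 0.857, 0.01, 0.007]
force: [-0.3, -0.8, 0.0]
finger_gap: 0.601
```

Request:
jog_arm:
  commands:
    - [0, 0, 0, 0, 0]
    - [0, 0, 0, 0, 0]
    - [0, 0, 0, 0, 0]
    - [0, 0, 0, 0, 0]
    - [0, 0, 0, 0, 0]
    - [0, 0, 0, 0, 0]

```text
t: 3.7
tcp_pos: [0.5174, 0.0997, 0.1943]
tool_rot: [0.511, 0.86, 0.01, 0.005]
force: [0.0, -0.0, -0.6]
finger_gap: -0.001
```

The fingers closed on nothing because the pose crept outward during the last rows. I'll open, step back in and measure the creep.

Request:
jog_arm:
  commands:
    - [55, 0, 0, 0, 0]
    - [55, 0, 0, 0, 0]
    - [55, 0, 0, 0, 0]
    - [55, 0, 0, 0, 0]

```text
t: 4.03
tcp_pos: [0.5188, 0.0994, 0.1964]
tool_rot: [0.511, 0.86, 0.011, 0.008]
force: [-0.5, 0.1, 0.8]
finger_gap: 0.546
```

Run:
```python
from h import *
from scipy.spatial.transform import Rotation as R
s=manip.sense(); print({k:np.round(v,4) for k,v in s.items()})
print(R.from_quat(s['tool_rot']).as_matrix().round(3))
p=snapshot('top')
for n in ['turn_grip','tilt_bar','lamp_mouth']:
    for r in models.pinpoint(p,n)[:1]: print(n,np.round(r['centre'],3),round(r['score'],2))
```

```text
{'t': np.float64(4.0333), 'q': array([-0.0294,  0.4359,  1.7304,  0.015 ,  0.9513, -0.5367]), 'qd': array([-0.0023, -0.0044, -0.0042,  0.0002, -0.0004, -0.0009]), 'tau': array([  0.0459, -36.7855, -14.6332,   0.0374,  -0.0832,   0.    ]), 'tcp_pos': array([0.5188, 0.0994, 0.1964]), 'tool_rot': array([0.5107, 0.8597, 0.0112, 0.0075]), 'force': array([-0.5102,  0.1094,  0.8246]), 'ft_torque': array([-0.0312, -0.002 ,  0.052 ]), 'finger_gap': np.float64(0.5456)}
[[-0.478  0.878  0.024]
 [ 0.878  0.478  0.012]
 [-0.002  0.027 -1.   ]]
turn_grip [0.529 0.081 0.208] 0.76
tilt_bar [ 0.476 -0.05   0.204] 0.93
lamp_mouth [0.663 0.046 0.192] 0.64
```

Request:
jog_arm:
  commands:
    - [55, 0.3, -0.9, -0.2, 0]
    - [55, 0.3, -0.9, -0.2, 0]
    - [55, 0, 0, 0, 0]

```text
t: 4.48
tcp_pos: [0.5251, 0.0801, 0.1917]
tool_rot: [0.51, 0.86, 0.011, 0.007]
force: [0.1, 0.3, -0.1]
finger_gap: 0.554
```

Request:
jog_arm:
  commands:
    - [55, 0, 0, 0, 0]

```text
t: 4.57
tcp_pos: [0.5252, 0.0793, 0.1914]
tool_rot: [0.511, 0.86, 0.011, 0.007]
force: [-0.3, -0.1, -0.1]
finger_gap: 0.552
```

Request:
jog_arm:
  commands:
    - [0, -0.05, 0.2, 0, 0]
    - [0, 0, 0, 0, 0]
    - [0, 0, 0, 0, 0]
    - [0, 0, 0, 0, 0]
    - [0, 0, 0, 0, 0]
  squeeze: 40

```text
t: 4.98
tcp_pos: [0.525, 0.0808, 0.1912]
tool_rot: [0.511, 0.86, 0.01, 0.007]
force: [2.2, 0.3, 0.4]
finger_gap: 0.152
```

Gripped: the gap of 0.152 is about 13 mm, which fits the 14 mm rod. Next I'll compute the arc.

```bash
cat > arc.py <<'E'
from h import *
import sys
n=int(sys.argv[1]); st=float(sys.argv[2])
s=manip.sense(); p=s['tcp_pos'][:2]; c=np.array([.570,-.001]); a=np.arctan2(*(p-c)[::-1]); print('t',s['t'],'ang',a,'R',np.hypot(*(p-c)),'z',s['tcp_pos'][2],s['q'].round(2) if hasattr(s['q'],'round') else s['q'])
print('yaw',2*np.arctan2(s['tool_rot'][1],s['tool_rot'][0])-np.pi/2,'goal ang -0.264')
for i in range(n):
    a-=st; q=c+.0945*np.array([np.cos(a),np.sin(a)]); print(((q-p)*100).round(2)); p=q
E
python3 arc.py 21 0.11
```

```text
t 4.9833 ang 2.073696100127753 R 0.09331132360078379 z 0.19118004462018567 [-0.06  0.45  1.73  0.01  0.94 -0.57]
yaw 0.49853193579226707 goal ang -0.264
[0.88 0.55]
[0.98 0.34]
[1.01 0.23]
[1.03 0.12]
[1.04 0.01]
[ 1.03 -0.11]
[ 1.02 -0.22]
[ 0.99 -0.33]
[ 0.94 -0.44]
[ 0.89 -0.54]
[ 0.83 -0.63]
[ 0.75 -0.72]
[ 0.67 -0.8 ]
[ 0.58 -0.86]
[ 0.48 -0.92]
[ 0.37 -0.97]
[ 0.27 -1.  ]
[ 0.15 -1.03]
[ 0.04 -1.04]
[-0.07 -1.04]
[-0.19 -1.02]
```

Request:
jog_arm:
  commands:
    - [0, 0.88, 0.5, 0, -0.11]
    - [0, 0.98, 0.34, 0, -0.11]
    - [0, 1.0, 0.23, 0, -0.11]
    - [0, 1.03, 0.12, 0, -0.11]
    - [0, 1.04, 0, 0, -0.11]

```text
t: 5.4
tcp_pos: [0.5686, 0.0906, 0.1911]
tool_rot: [0.73, 0.683, 0.0, 0.005]
force: [-2.0, -0.8, 1.5]
finger_gap: 0.156
```

```bash
python3 arc.py 8 0.11
```

```text
t 5.4 ang 1.5859129512571712 R 0.09162894417382443 z 0.19111059859183022 [-0.03  0.51  1.6  -0.01  1.02  0.04]
yaw -0.06696637837415498 goal ang -0.264
[1.03 0.25]
[ 1.03 -0.16]
[ 1.   -0.27]
[ 0.97 -0.38]
[ 0.92 -0.48]
[ 0.86 -0.58]
[ 0.79 -0.67]
[ 0.72 -0.75]
```

Tracking is good and the forces are small.

Request:
jog_arm:
  commands:
    - [0, 1.03, 0.2, 0, -0.1]
    - [0, 1.03, -0.16, 0, -0.1]
    - [0, 1.0, -0.27, 0, -0.1]
    - [0, 0.97, -0.38, 0, -0.11]
    - [0, 0.92, -0.48, 0, -0.11]
    - [0, 0.86, -0.58, 0, -0.11]
    - [0, 0.79, -0.67, 0, -0.11]

```text
t: 5.98
tcp_pos: [0.6313, 0.0661, 0.1911]
tool_rot: [0.933, 0.359, -0.009, 0.002]
force: [-1.5, -0.7, -0.1]
finger_gap: 0.15
```

```bash
python3 arc.py 9 0.11
```

```text
t 5.9833 ang 0.8310710361633039 R 0.09087451135174524 z 0.1911039986588066 [-0.07  0.59  1.43 -0.01  1.13  0.77]
yaw -0.8353038508618058 goal ang -0.264
[ 0.97 -0.47]
[ 0.64 -0.82]
[ 0.55 -0.88]
[ 0.45 -0.94]
[ 0.34 -0.98]
[ 0.23 -1.01]
[ 0.12 -1.03]
[ 0.01 -1.04]
[-0.11 -1.03]
```

Request:
jog_arm:
  commands:
    - [0, 0.9, -0.5, 0, -0.1]
    - [0, 0.64, -0.82, 0, -0.1]
    - [0, 0.55, -0.88, 0, -0.1]
    - [0, 0.45, -0.94, 0, -0.1]
    - [0, 0.34, -0.98, 0, -0.1]
    - [0, 0.23, -1.0, 0, -0.1]
    - [0, 0.12, -1.03, 0, -0.1]

```text
t: 6.57
tcp_pos: [0.6618, 0.0077, 0.1912]
tool_rot: [1.0, 0.004, -0.011, -0.005]
force: [-0.0, 3.1, -0.2]
finger_gap: 0.151
```

```bash
python3 arc.py 4 0.11
```

```text
t 6.5667 ang 0.0940551160724888 R 0.09220606669507878 z 0.19118631993240345 [-0.16  0.63  1.36  0.01  1.18  1.4 ]
yaw -1.563702900149697 goal ang -0.264
[ 0.27 -1.02]
[-0.07 -1.04]
[-0.19 -1.02]
[-0.3 -1. ]
```

Request:
jog_arm:
  commands:
    - [0, 0.15, -1.0, 0, -0.1]
    - [0, -0.07, -1.04, 0, -0.1]
    - [0, -0.15, -0.9, 0, -0.07]
    - [0, 0, 0, 0, 0]
    - [0, 0, 0, 0, 0]

```text
t: 6.98
tcp_pos: [0.6608, -0.0214, 0.1911]
tool_rot: [0.99, -0.137, -0.01, -0.007]
force: [0.8, 2.5, -0.3]
finger_gap: 0.148
```

```bash
python3 arc.py 1 0.05
python3 - <<'E'
from h import *
for c in('top','scene'):
    p=snapshot(c); save(p,c+'2')
    for n in ['lamp_pivot','turn_grip','tilt_bar','lamp_mouth','bobbin_case']:
        for r in models.pinpoint(p,n)[:2]: print(c,n,np.round(r['centre'],3),round(r['score'],2))
E
```

```text
t 6.9833 ang -0.22148919128093209 R 0.09302902978101184 z 0.1911476939663404 [-0.21  0.63  1.36  0.01  1.18  1.63]
yaw -1.8465488674462731 goal ang -0.264
[ 0.03 -0.49]
top turn_grip [0.725 0.101 0.002] 0.49
top lamp_mouth [ 0.55  -0.106  0.195] 0.57
top bobbin_case [ 0.39  -0.097  0.05 ] 0.9
top bobbin_case [ 0.512 -0.206  0.051] 0.8
scene lamp_pivot [ 0.569 -0.002  0.201] 0.57
scene lamp_pivot [ 0.527  0.208 -0.   ] 0.2
scene turn_grip [ 0.66  -0.019  0.208] 0.93
scene turn_grip [ 0.569 -0.005 -0.   ] 0.55
scene tilt_bar [0.587 0.097 0.202] 0.97
scene lamp_mouth [ 0.548 -0.105  0.192] 0.7
scene bobbin_case [ 0.516 -0.212  0.052] 0.9
scene bobbin_case [ 0.389 -0.097  0.049] 0.75
```

The lamp is about 0.06 rad short of the target bearing, so I'll nudge it.

Request:
jog_arm:
  commands:
    - [0, -0.1, -0.55, 0, 0]
    - [0, 0, -0.1, 0, 0]
    - [0, 0, 0, 0, 0]

```text
t: 7.83
tcp_pos: [0.6596, -0.0254, 0.1913]
tool_rot: [0.99, -0.138, -0.01, -0.009]
force: [1.0, 1.1, -0.5]
finger_gap: 0.148
```

Request:
jog_arm:
  commands:
    - [25, 0, 0, 0, 0]
    - [45, 0, 0, 0, 0]
    - [45, 0, 0, 0, 0]
    - [45, 0, 0, 0, 0]

```text
t: 8.17
tcp_pos: [0.6592, -0.0252, 0.1908]
tool_rot: [0.99, -0.138, -0.011, -0.01]
force: [-0.1, -1.0, 0.4]
finger_gap: 0.446
```

```bash
python3 arc.py 0 0.05
```

```text
t 8.1667 ang -0.26502951204077263 R 0.09240421674452584 z 0.19076567877345338 [-0.22  0.63  1.36  0.02  1.18  1.62]
yaw -1.847091652098658 goal ang -0.264
```

Released on the bearing. Now I'll retract straight up and measure.

Request:
jog_arm:
  commands:
    - [50, 0, 0, 0, 0]
    - [50, 0, 0, 2, 0]
    - [50, 0, 0, 3.5, 0]
    - [50, 0, 0, 3.5, 0]
    - [60, 0, 0, 3, 0]
    - [60, -1.5, 3, 1.5, 0]
    - [60, -1.5, 3, 0, 0]

```text
t: 8.75
tcp_pos: [0.6283, 0.0307, 0.3271]
tool_rot: [0.99, -0.142, -0.014, -0.01]
force: [-0.2, 0.9, 0.1]
finger_gap: 0.598
```

```bash
cat > m.py <<'E'
from h import *
s=manip.sense(); print(s['t'],s['tcp_pos'].round(4))
for c in('scene','top','wrist'):
    p=snapshot(c); save(p,c+'3')
    for n in ['lamp_pivot','turn_grip','tilt_bar','lamp_mouth','bobbin_case']:
        for r in models.pinpoint(p,n)[:2]:
            if r['score']>.4: print(c,n,np.round(r['centre'],3),round(r['score'],2))
E
python3 m.py
```

```text
8.75 [0.6283 0.0307 0.3271]
scene lamp_pivot [ 0.57  -0.004  0.203] 0.92
scene turn_grip [ 0.513 -0.212  0.051] 0.75
scene turn_grip [ 0.657 -0.024  0.21 ] 0.57
scene tilt_bar [0.59  0.096 0.204] 0.6
scene lamp_mouth [ 0.544 -0.106  0.192] 0.73
scene bobbin_case [ 0.667 -0.234  0.049] 0.77
scene bobbin_case [ 0.391 -0.101  0.049] 0.74
top lamp_pivot [0.569 0.001 0.202] 0.76
top turn_grip [ 0.662 -0.025  0.21 ] 0.86
top turn_grip [0.48  0.432 0.001] 0.47
top lamp_mouth [ 0.546 -0.103  0.195] 0.89
top bobbin_case [ 0.668 -0.237  0.048] 0.94
top bobbin_case [ 0.393 -0.094  0.05 ] 0.88
wrist turn_grip [ 0.66  -0.022  0.209] 0.95
wrist tilt_bar [0.594 0.096 0.206] 0.62
wrist lamp_mouth [0.523 0.205 0.002] 0.67
wrist bobbin_case [ 0.509 -0.211  0.048] 0.82
wrist bobbin_case [ 0.67  -0.23   0.045] 0.8
```

Facing is within about 0.02 rad (about 5 mm at the case). Next is the bar, at about (0.593, 0.096, 0.205).

Request:
jog_arm:
  commands:
    - [60, -1.2, 2.2, 0, 0]
    - [60, -1.2, 2.2, 0, 0]
    - [60, -1.0, 2.1, 0, 0]
    - [60, 0, 0, 0, 0]
    - [60, 0, 0, 0, 0]

```text
t: 10.07
tcp_pos: [0.5917, 0.097, 0.3227]
tool_rot: [0.99, -0.142, -0.017, -0.01]
force: [0.4, -0.6, -0.2]
finger_gap: 0.597
```

Run:
```python
from h import *
s=manip.sense(); print(s['t'],s['tcp_pos'].round(4))
p=snapshot('wrist'); save(p,'w4')
for n in ['tilt_bar','lamp_pivot']:
    for r in models.pinpoint(p,n)[:2]: print(n,np.round(r['centre'],3),round(r['score'],2))
```

```text
10.0667 [0.5917 0.097  0.3227]
tilt_bar [0.595 0.094 0.205] 0.58
lamp_pivot [ 0.567 -0.001  0.199] 0.66
```

View pics/w4.png

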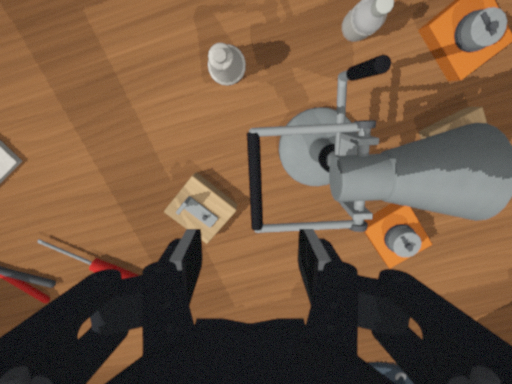

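The wrist view shows the bar vertical at column 255 (rows 135–230), centred between the fingers, so I'll descend.

Request:
jog_arm:
  commands:
    - [60, 0.2, -0.1, -3, 0]
    - [60, 0, 0, -3.2, 0]
    - [60, 0, 0, -3.2, 0]
    - [60, 0, 0, -2.6, 0]
    - [60, 0, 0, -1.3, 0]
    - [60, 0, 0, 0, 0]

```text
t: 10.72
tcp_pos: [0.6003, 0.0889, 0.188]
tool_rot: [0.989, -0.146, -0.01, -0.01]
force: [-0.1, 0.8, 0.3]
finger_gap: 0.597
```

Request:
jog_arm:
  commands:
    - [60, 0, 0, 0, 0]

```text
t: 10.8
tcp_pos: [0.6005, 0.088, 0.1873]
tool_rot: [0.989, -0.147, -0.011, -0.01]
force: [0.6, -1.0, 0.6]
finger_gap: 0.604
```

Request:
jog_arm:
  commands:
    - [60, -0.6, 0.7, 0, 0]
    - [60, 0, 0, 0, 0]

```text
t: 10.97
tcp_pos: [0.5956, 0.0941, 0.1883]
tool_rot: [0.989, -0.148, -0.01, -0.01]
force: [-0.2, 0.4, -0.3]
finger_gap: 0.6
```

Request:
jog_arm:
  commands:
    - [0, 0, 0, 0, 0]
    - [0, 0, 0, 0, 0]
    - [0, 0, 0, 0, 0]
    - [0, 0, 0, 0, 0]
    - [0, 0, 0, 0, 0]
  squeeze: 25

```text
t: 11.38
tcp_pos: [0.597, 0.0923, 0.1926]
tool_rot: [0.989, -0.145, -0.006, -0.008]
force: [0.5, 2.7, -3.6]
finger_gap: 0.128
```

Bar gripped. Now I'll lift it along its arc.

Request:
jog_arm:
  commands:
    - [0, -0.04, -0.16, 1.0, 0]
    - [0, -0.06, -0.25, 0.97, 0]
    - [0, -0.09, -0.34, 0.94, 0]
    - [0, -0.11, -0.43, 0.9, 0]
    - [0, -0.1, -0.4, 0.6, 0]
    - [0, 0, 0, 0, 0]
    - [0, 0, 0, 0, 0]

```text
t: 11.97
tcp_pos: [0.5944, 0.0784, 0.2432]
tool_rot: [0.989, -0.144, -0.003, -0.011]
force: [0.9, 1.9, -2.8]
finger_gap: 0.129
```

Run:
```python
from h import *
s=manip.sense(); print(s['t'],s['tcp_pos'].round(4))
for c in('scene','top'):
    p=snapshot(c); save(p,c+'5')
    for n in ['lamp_pivot','turn_grip','tilt_bar','lamp_mouth']:
        for r in models.pinpoint(p,n)[:2]:
            if r['score']>.4: print(c,n,np.round(r['centre'],3),round(r['score'],2))
```

```text
11.9667 [0.5944 0.0784 0.2432]
scene lamp_pivot [ 0.566 -0.003  0.204] 0.94
scene turn_grip [ 0.659 -0.023  0.211] 0.9
scene lamp_mouth [ 0.546 -0.092  0.14 ] 0.86
scene lamp_mouth [0.586 0.083 0.253] 0.51
top lamp_pivot [ 0.568 -0.003  0.198] 0.95
top turn_grip [ 0.663 -0.026  0.208] 0.61
top tilt_bar [ 0.661 -0.023  0.208] 0.56
top tilt_bar [ 0.437 -0.404 -0.001] 0.51
top lamp_mouth [ 0.548 -0.09   0.142] 0.83
```

The tilt is near 0.6 against the 0.615 wanted. I'll release, back off and measure without occlusion.

Request:
jog_arm:
  commands:
    - [30, 0, 0, 0, 0]
    - [55, 0, 0, 0, 0]
    - [55, 0, 0, 0, 0]
    - [55, 0, 0, 3, 0]
    - [55, 0, 0, 4, 0]
    - [55, 0, 1, 4, 0]
    - [55, 0, 4, 0, 0]
    - [55, 0, 4, 0, 0]

```text
t: 13.13
tcp_pos: [0.5905, 0.1637, 0.35]
tool_rot: [0.988, -0.152, -0.012, -0.009]
force: [0.6, 0.1, 0.3]
finger_gap: 0.55
```

Request:
jog_arm:
  commands:
    - [55, -2, 3.5, 0, 0]
    - [55, -2, 3.5, 0, 0]
    - [55, 0, 0, 0, 0]
    - [55, 0, 0, 0, 0]

```text
t: 13.47
tcp_pos: [0.5488, 0.2434, 0.3505]
tool_rot: [0.989, -0.15, -0.011, -0.011]
force: [0.3, -0.7, -0.0]
finger_gap: 0.549
```

Run:
```python
from h import *
s=manip.sense(); print(s['t'],s['tcp_pos'].round(4),s['finger_gap'])
from collections import defaultdict
D=defaultdict(list); ref=dict(lamp_pivot=(.57,-.002,.2),turn_grip=(.66,-.025,.21),tilt_bar=(.591,.078,.258),lamp_mouth=(.547,-.09,.14),bobbin_case=(.513,-.21,.048))
for k in range(3):
  for c in('scene','top'):
    p=snapshot(c)
    if k==0: save(p,c+'6')
    for n in ref:
        for r in models.pinpoint(p,n):
            if np.linalg.norm(np.array(r['centre'])-ref[n])<.025: D[n].append(r['centre'])
for n in D: print(n,len(D[n]),np.mean(D[n],0).round(4),np.std(D[n],0).round(4))
m={n:np.mean(v,0) for n,v in D.items()}
for nm,d in (('bar-mouth',m['lamp_mouth']-m['tilt_bar']) if 'tilt_bar' in m else ('x',np.ones(3)),('piv-mouth',m['lamp_mouth']-np.array([*m['lamp_pivot'][:2],.2])),('target',m['bobbin_case']-np.array([*m['lamp_pivot'][:2],.2]))):
    print(nm,'az',np.arctan2(d[1],d[0]),'tilt',np.arctan2(-d[2],np.hypot(*d[:2])),np.linalg.norm(d))
g=m['turn_grip']-m['lamp_pivot'];print('grip az',np.arctan2(g[1],g[0])-np.pi/2)
a=[cv2.imread(f'pics/{c}6.png')[y:y+180,x:x+180] for c,x,y in(('scene',150,120),('top',180,110))]
cv2.imwrite('pics/f.png',cv2.resize(np.hstack(a),(800,400),interpolation=2))
```

```text
13.4667 [0.5488 0.2434 0.3505] 0.5494942684424179
lamp_pivot 6 [ 0.5685 -0.0027  0.202 ] [0.0009 0.0008 0.002 ]
turn_grip 5 [ 0.6605 -0.025   0.2097] [0.0017 0.0009 0.0016]
tilt_bar 6 [0.5864 0.0799 0.2498] [0.0019 0.0032 0.0013]
lamp_mouth 6 [ 0.5476 -0.0906  0.1434] [0.0018 0.0019 0.0013]
bobbin_case 5 [ 0.5133 -0.2088  0.0503] [0.002  0.0021 0.0014]
bar-mouth az -1.7945940691590239 tilt 0.5468604951555665 0.2046762782759372
piv-mouth az -1.8046335143123564 tilt 0.5598153564176266 0.1066167513417412
target az -1.8326181344289227 tilt 0.611702762327704 0.2606822725081243
grip az -1.8089619197853795
```

View pics/f.png

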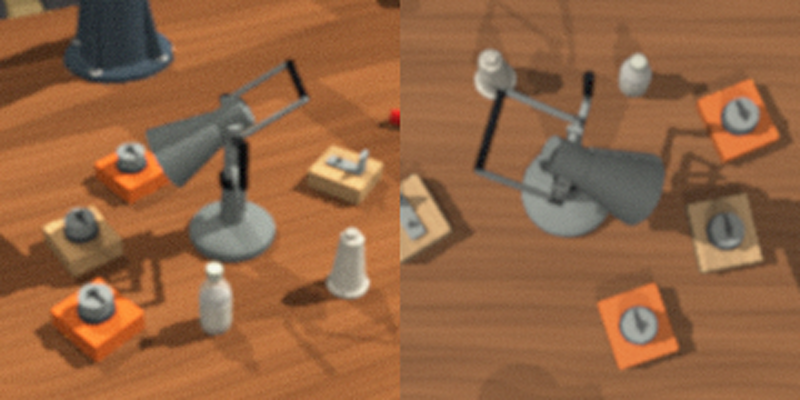

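The picture shows the shade tipped toward the wooden block. Measured azimuth error is about 0.03 rad (6 mm) and tilt 0.555 against 0.615 (about 16 mm). That is inside the limits, but the tilt margin is thin, so I'll make one small correction at the bar.

Request:
jog_arm:
  commands:
    - [55, 1, -4, 0, 0]
    - [55, 1, -4, 0, 0]
    - [55, 1, -4, 0, 0]
    - [55, 0.9, -3.5, 0, 0]
    - [55, 0, 0, 0, 0]
    - [55, 0, 0, 0, 0]

```text
t: 15.77
tcp_pos: [0.5894, 0.0834, 0.3511]
tool_rot: [0.989, -0.148, -0.01, -0.012]
force: [0.3, 0.1, 0.3]
finger_gap: 0.547
```

Request:
jog_arm:
  commands:
    - [55, 0, 0, 0, 0]

```text
t: 15.85
tcp_pos: [0.5896, 0.0827, 0.351]
tool_rot: [0.989, -0.149, -0.01, -0.012]
force: [0.1, -0.3, -0.8]
finger_gap: 0.55
```

Request:
jog_arm:
  commands:
    - [55, -0.1, 0.1, -3, 0]
    - [55, -0.1, 0.2, -3, 0]
    - [55, -0.1, 0.1, -3, 0]
    - [55, 0, 0, -1.8, 0]
    - [55, 0, 0, -0.5, 0]
    - [55, 0, 0, 0, 0]

```text
t: 16.35
tcp_pos: [0.5861, 0.0943, 0.2376]
tool_rot: [0.989, -0.145, -0.006, -0.014]
force: [0.8, 0.2, 0.2]
finger_gap: 0.555
```

Request:
jog_arm:
  commands:
    - [55, 0, 0, 0, 0]

```text
t: 16.43
tcp_pos: [0.586, 0.0954, 0.2378]
tool_rot: [0.989, -0.144, -0.006, -0.014]
force: [0.9, 0.3, 1.2]
finger_gap: 0.551
```

Request:
jog_arm:
  commands:
    - [55, 0.2, -0.8, -0.1, 0]
    - [55, 0.1, -0.6, -0.1, 0]
    - [55, 0, 0, 0, 0]

```text
t: 16.68
tcp_pos: [0.5913, 0.0817, 0.2394]
tool_rot: [0.99, -0.143, -0.003, -0.014]
force: [0.8, 0.7, -0.4]
finger_gap: 0.552
```

Request:
jog_arm:
  commands:
    - [55, 0, 0, 0, 0]

```text
t: 16.77
tcp_pos: [0.5922, 0.0811, 0.2405]
tool_rot: [0.99, -0.143, -0.002, -0.014]
force: [-0.8, 0.2, 0.4]
finger_gap: 0.552
```

Request:
jog_arm:
  commands:
    - [0, 0, 0, 0, 0]
    - [0, 0, 0, 0, 0]
    - [0, 0, 0, 0, 0]
    - [0, 0, 0, 0, 0]
    - [0, 0, 0, 0, 0]
  squeeze: 25

```text
t: 17.18
tcp_pos: [0.5931, 0.0793, 0.2423]
tool_rot: [0.99, -0.143, 0.0, -0.013]
force: [-0.2, 0.3, -0.1]
finger_gap: 0.129
```

```bash
cat > k.py <<'E'
from h import *
s=manip.sense(); print(s['t'],s['tcp_pos'].round(4),s['force'].round(1))
D=[]
for k in range(2):
  for c in('scene','top'):
    p=snapshot(c)
    for r in models.pinpoint(p,'lamp_mouth'):
        if np.linalg.norm(np.array(r['centre'])-(.547,-.09,.14))<.025: D.append(r['centre'])
m=np.mean(D,0); d=m-[.569,-.002,.2]; print(len(D),m,np.std(D,0),'az',np.arctan2(d[1],d[0]),'tilt',np.arctan2(-d[2],np.hypot(*d[:2])),np.linalg.norm(d))
E
python3 k.py
```

```text
17.1833 [0.5931 0.0793 0.2423] [-0.2  0.3 -0.1]
4 [ 0.547925 -0.09195   0.14265 ] [0.00162999 0.00043875 0.00170953] az -1.8009418146881353 tilt 0.5555485511488223 0.10873904829912757
```

Request:
jog_arm:
  commands:
    - [0, 0.15, -0.35, 0.5, 0]
    - [0, 0, 0, 0, 0]
    - [0, 0, 0, 0, 0]

```text
t: 17.83
tcp_pos: [0.5938, 0.0764, 0.2467]
tool_rot: [0.99, -0.143, -0.002, -0.014]
force: [0.1, 0.3, -4.0]
finger_gap: 0.127
```

```bash
python3 k.py
```

```text
17.8333 [0.5938 0.0764 0.2467] [ 0.1  0.3 -4. ]
4 [ 0.545575 -0.0889    0.13935 ] [0.00210164 0.00044159 0.0009206 ] az -1.834100544203801 tilt 0.5929762070093785 0.10853001025062146
```

Tilt is now about 0.6–0.615 and the azimuth about -1.83, which is on target. I'll release, back off and do the final check.

Request:
jog_arm:
  commands:
    - [30, 0, 0, 0, 0]
    - [55, 0, 0, 0, 0]
    - [55, 0, 0, 0, 0]
    - [55, 0, 0, 3, 0]
    - [55, 0, 0, 4, 0]
    - [55, 0, 1, 4, 0]
    - [55, 0, 4, 0, 0]
    - [55, 0, 4, 0, 0]

```text
t: 18.9
tcp_pos: [0.5931, 0.1612, 0.3616]
tool_rot: [0.989, -0.15, -0.003, -0.012]
force: [0.3, 0.7, -1.0]
finger_gap: 0.549
```

Request:
jog_arm:
  commands:
    - [55, -2, 3.5, 0, 0]
    - [55, -2, 3.5, 0, 0]
    - [55, 0, 0, 0, 0]
    - [55, 0, 0, 0, 0]

```text
t: 19.23
tcp_pos: [0.5526, 0.241, 0.366]
tool_rot: [0.989, -0.147, 0.002, -0.016]
force: [-0.1, -0.0, -1.1]
finger_gap: 0.552
```

```bash
python3 k.py
python3 - <<'E'
from h import *
p=snapshot('top'); save(p,'top9')
for n in ['turn_grip','tilt_bar','thread_cone','oil_bottle','screwdriver','screw_tray']:
    for r in models.pinpoint(p,n)[:1]: print(n,np.round(r['centre'],3),round(r['score'],2))
s=snapshot('scene'); X=lambda q,l:[tuple(int(v) for v in proj(q,np.array([.569,-.002,.2])+t*np.array([-.056,-.207,-.152]))) for t in l]
a=[]
for q,x,y in((s,150,120),(p,180,110)):
    i=q['image'][:,:,::-1].copy(); u=X(q,[0,1]); cv2.line(i,u[0],u[1],(0,255,0),1); a.append(i[y:y+180,x:x+180])
cv2.imwrite('pics/g.png',cv2.resize(np.hstack(a),(800,400),interpolation=2))
E
```

```text
19.2333 [0.5526 0.241  0.366 ] [-0.1 -0.  -1.1]
4 [ 0.547425 -0.08895   0.139075] [0.00171519 0.00099121 0.00222977] az -1.8140152624657582 tilt 0.5972226072255259 0.10834038374493604
turn_grip [ 0.661 -0.027  0.209] 0.9
tilt_bar [0.586 0.074 0.255] 0.85
thread_cone [ 0.728  0.099 -0.   ] 0.76
oil_bottle [ 0.722 -0.093  0.007] 0.75
screw_tray [ 0.436 -0.403 -0.   ] 0.77
```

View pics/g.png

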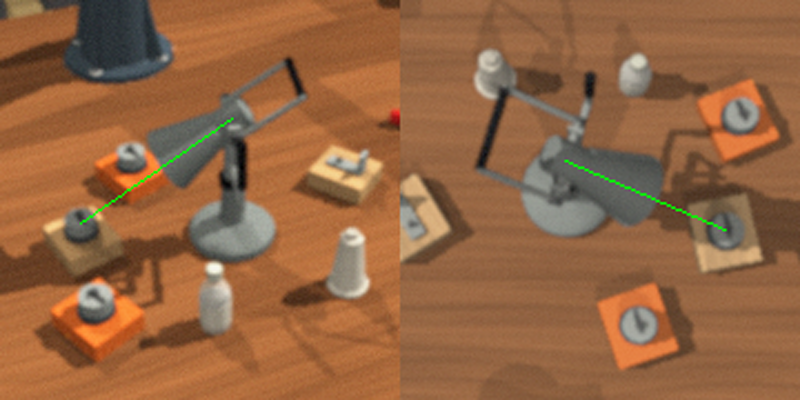

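The line drawn from the pivot to the bobbin case runs close to the shade's axis in both views. The gripper is clear, so I'll hand in.

```bash
python3 -c "
from station import workorder
print(workorder.sign_off())"
```

```text
the job is handed in; nothing more can be done
None
```

The lamp now points at the bobbin case on the plain wooden block, and the job is handed in. I swung it round by the side grip, let go, then tipped the shade by its bar in two small steps and let go.

- **Aim:** the last check gave azimuth about -1.81 against -1.83 rad wanted, and tilt about 0.60 against 0.61. That puts the beam within roughly 5 mm of the middle of the case, where 30 mm is allowed.
- **Disagreement:** before the final small correction, the different ways of reading the tilt differed by up to about 0.05 rad (about 13 mm). Afterwards I relied mainly on the mouth position.
- **Bystanders:** the thread cone, oil bottle and screw tray read within about 7 mm of where they started, which is roughly measurement noise. The screwdriver was not detected in the last picture; the arm never went near it after the approach.
- **What went wrong on the way:** the first grip on the side rod closed on nothing because the arm had crept about 17 mm to one side. I opened, moved back in and gripped it on the second try, and corrected the same creep before both bar grips.

The arm finished clear of the lamp at about 19.5 s of the 45 s allowed.

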